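Pin the swing arm of a lacquered lamp

ROBOT

A 6-joint arm with a two-finger parallel gripper is mounted at the origin on the work surface. World frame = base frame: x ahead of the robot, y to its left, z up, the work surface at z = 0. Lengths are in m, angles in rad, forces in N, time in s.
With the tool pointing down it reaches from about 0.3 to 0.75 m from the base axis. Payload 8.5 kg.
Tool frame: the origin (TCP) lies midway between the tips of the shut fingers; the grasp point (between the pads) lies 19 mm behind it (grip_depth is the distance from the TCP to the grasp point, in m); z points along the fingers, y is the line along which they close (so a half turn about z gives the same grasp; the last joint's range is limited). The gripper opens to 88 mm and grips with 3 to 60 N. Pads are 18 mm wide; open, the fingers measure 123 mm over their backs; the gripper's body (75 mm by 187 mm) begins 45 mm behind the grasp point.
Start: joints at [1.039, 0.381, 1.297, -0, 1.464, -0.215], TCP at [0.171, 0.523, 0.239] pointing down, gripper open.
Joint ranges: [-3.11, 3.11], [-0.89, 2.33], [0.22, 2.48], [-1.42, 4.56], [0.17, 2.85], [-2.88, 2.88]. Speed limits (rad/s): [2.39, 2.39, 3.14, 3.14, 3.14, 3.14].

INTERFACE

Orientations are given as a unit quaternion [x, y, z, w].
In Python, from workcell import get_state, snapshot, get_calibration, close_job, grip_depth gives the robot as it stands.
- The arm moves only by the tool play_rows, never from a script. Its argument "commands" is a list of rows, each an object of numbers: "hand": the finger opening in mm, from 0 to 88.1; "x", "y", "z": the shift along the tool's x, y, z in mm; "ax", "ay", "az": the turn, a rotation vector about the tool's x, y, z in degrees. A call has 1 to 8 rows; each row shifts and turns the commanded pose from where the row before left it, along the tool's axes as they then stand; what a row does not reach is not made up. A row lasts 1/10 s, in which the tool goes at most 50 mm and 8.59 degrees, less where a joint would pass 70% of its speed; a pose out of reach is approached as far as the arm can. A call with a gripper value outside its range is refused whole. The fingers move at their own pace and stop on an object; "grip_force" is the grip in N (left out, the last holds). Time passes only in rows, so rows that do not move let the fingers close. It gives the time, the measured TCP pose, the force, the opening and the grip force at its end, in the units of the state.
- get_state(): the state, without advancing time (a new reading comes with each control period).
- snapshot(name): name is "scene" or "top"; returns the picture (384x512x3 uint8, red, green, blue); there is no depth.
- get_calibration(name): a dict with "vfov" (degrees; the focal length in pixels is half the picture's height over the tangent of half this angle, whatever the lens; pixels are square), "cx", "cy" (the principal point, pixels), "k1" (the pictures are not rectified: a ray, as slopes to the right and down, at radius r is drawn at 1 + k1 r^2 times it, then the intrinsics apply), "origin" and "orientation" of the camera in the world. Camera axes: x right, y down, z forward; pixel columns grow to the right and rows downward; lengths in m; the calibration is good to about 2 mm. A picture is of the moment at which its call begins. get_calibration takes no time and is no camera call.
- close_job(): hands the job in; it is judged then, once.
The state is a dict: "time": time; "joint_positions": joint angles; "qvel": joint speeds; "joint_efforts": joint torques, N m; "tool_pos": TCP position; "ee_rot": TCP orientation; "contact_force": force on the tool from outside, world axes, zero at the start; "torque": the same for the moment, N m; "finger_gap": finger opening in m; "grasp_force": force on a finger pad.
Only numpy, scipy, OpenCV 4.12 (cv2) and the standard library are available. Lean on these libraries where they do the work, as an engineer would, in place of code of your own. Each camera call takes 0.05 s, during which the arm holds its last target. There are 200 camera calls.

TASK

Swing the steel arm of the black lacquered lamp in over its base until it meets the little stop stud, so that the hole in the arm lies over the brass-rimmed hole in the base. Then take the brass pin out of the grey stand and put it down through both holes until its collar sits flat on the arm, and let go. Leave the black pin, the red pin and the charger where they are.

Things in the scene. Friction and masses are not known exactly. Their poses are not given: they have to be found in the camera images.
- lamp_arm (a joint): Flat steel swing arm on the lamp base, rad: 0 = at the stop stud, its hole over the base's hole (cannot go below); grows as it swings out, counter-clockwise from above, to 1.2. Starts swung out, stays where left, 1 N at its end moves it. Underside 2 mm, top 10 mm above the base's top. 100 mm from the pivot: a 28 mm through hole in a 52 mm square eye; 180 mm: the lampholder.
- lampholder (a point): Foot of the upright white round lampholder on the end of the arm, on its axis at the arm's top face: 30 mm diameter, 50 mm high (lowest 8 mm flare to 42 mm). The place to grip from above, or to push, to swing the arm. The pivot is 180 mm away along this point's +x axis; z is up.
- base_hole (a point): Mouth centre of the brass-rimmed hole, 28 mm wide, 48 mm deep, in the top of the lamp base: a fixed black box 260 x 200 x 60 mm high, on the robot's left or right. Base axes: x away from the robot (within 15 degrees), z up. From here, in mm: the arm's pivot (100, 0); stop stud (55, 16), 22 high; gilt ornament (110, 85), 119 high, 72 wide. The arm swings out towards -y; at 0 it points along -x.
- brass_pin: Brass pin, 55 to 115 g, upright in one of three holes 65 mm apart (any one; row roughly along x) in a fixed grey plastic stand 210 x 70 x 60 mm high. Origin at its lower tip, z up. Shank 14 mm diameter, lowest 12 mm tapered to 6; collar 42 mm diameter from 50 to 55 mm above the tip, resting on the stand; round knob to grip, 26 mm diameter, from 55 to 97 mm.
- black_pin: A pin of another lamp. Same size and shape as the brass pin, standing in another hole of the same stand, but with a black collar and knob. Origin at its tip, z up. A bystander: leave it in the stand.
- red_pin: A pin of another lamp. Same size and shape as the brass pin, standing in another hole of the same stand, but with a red collar and knob. Origin at its tip, z up. A bystander: leave it in the stand.
- charger: Black plug-in charger, 70 x 45 x 35 mm with two prongs, lying loose on the table beyond the work. Origin at the centre of its underside. A bystander.
Not all that is in view belongs to the job. What is meant by the brass_pin is not white, and is the smaller of those in its own colour.

How it is judged:
On the way, in this order (a step that is already met when the one before it is completed fails the run):
1. the arm is swung in so that its hole lies over the base's hole (value of joint lamp_arm below 0.12 rad), for 0.2 s.
2. the brass pin goes down through both holes (value of joint lamp_arm below 0.12 rad and horizontal distance between brass_pin and base_hole below 0.014 m and z of brass_pin in the frame of base_hole below -0.034 m), for 0.2 s.
At the end, for the whole second after the job is handed in: The arm is within 0.12 rad of the stop, and the brass pin stands at rest, upright within 0.2 rad, down through both holes: its tip within 14 mm of the hole's axis and at least 34 mm below the deck (about 40 mm when the collar sits on the arm) (all of step 2 and angle between brass_pin's own z axis and vertical below 0.2 rad and linear speed of brass_pin below 0.03 m/s); the robot touches nothing.
It fails at once if the black pin is moved by more than 30 mm (distance of black_pin from where it was at the start of the episode above 0.03 m).
It fails at once if the red pin is moved by more than 30 mm (distance of red_pin from where it was at the start of the episode above 0.03 m).
It fails at once if the charger is moved by more than 30 mm (distance of charger from where it was at the start of the episode above 0.03 m).
It also fails if it takes over 51 s, if anything falls off the work surface, if the arm or the gripper's body presses on something with over 40 N, if the wrist force passes 120 N, or if a joint passes its speed limit or range.

## Working session

There is one attempt and no reset: what is moved stays moved. The work goes in short steps, Python scripts to look and compute and a tool call to move; the robot and the scene stay as the last step left them, time stands still between calls to the robot, and variables do not carry over. Pictures are saved under pics/ and viewed, at most 10 in all, crops included, and the job is handed in when it is done.

Besides the shell and the picture viewer there is one more tool, called after "Request:" as name(argument=value, ...), one argument or row to a line, values as JSON. play_rows: Moves the arm, as the interface text tells. Its arguments: {"type":"object","properties":{"commands":{"type":"array","items":{"type":"object","properties":{"hand":{"type":"number"},"x":{"type":"number"},"y":{"type":"number"},"z":{"type":"number"},"ax":{"type":"number"},"ay":{"type":"number"},"az":{"type":"number"}}}},"grip_force":{"type":"number"}},"required":["commands"]}

```bash
mkdir -p pics; cat > h.py <<'E'
import numpy as np, cv2
from scipy.spatial.transform import Rotation as R
from workcell import get_state, snapshot, get_calibration, close_job, grip_depth
def cam(n):
    c=get_calibration(n); f=192/np.tan(np.radians(c['vfov'])/2)
    return c,f,R.from_quat(c['orientation']).as_matrix(),np.array(c['origin'])
def ray(n,u,v):
    c,f,M,o=cam(n); d=np.array([(u-c['cx'])/f,(v-c['cy'])/f]); s=d.copy()
    for _ in range(30): s=d/(1+c['k1']*(s@s))
    return o,M@np.array([*s,1])
def atz(n,u,v,z):
    o,d=ray(n,u,v); return o+d*(z-o[2])/d[2]
def proj(n,p):
    c,f,M,o=cam(n); q=M.T@(np.array(p)-o); s=q[:2]/q[2]; s=s*(1+c['k1']*(s@s)); return s*f+[c['cx'],c['cy']]
def save(n,name):
    im=snapshot(n); cv2.imwrite(f'pics/{name}.png',im[:,:,::-1]); return im
E
python3 - <<'E'
from h import *
for n in ('scene','top'):
    save(n,n+'0'); print(get_calibration(n))
print(get_state())
a=cv2.imread('pics/top0.png');b=cv2.imread('pics/scene0.png')
E
```

```text
{'vfov': 43.33049768153214, 'cx': 252.7632230870927, 'cy': 192.33507572865597, 'k1': -0.1568779513947067, 'origin': array([ 0.91399259, -0.42864562,  0.87123721]), 'orientation': array([ 0.90875671,  0.31044092, -0.08399215, -0.26595675])}
{'vfov': 57.318978748751455, 'cx': 259.25252003282935, 'cy': 186.67319651846057, 'k1': -0.10774405051037877, 'origin': array([ 0.4637742 , -0.05291601,  0.69589717]), 'orientation': array([ 0.7447446 , -0.65835542,  0.07266556, -0.08150673])}
{'time': 0.1, 'joint_positions': array([ 1.03872158e+00,  3.81105016e-01,  1.29813999e+00,  3.67062272e-06,
        1.46359887e+00, -2.15316054e-01]), 'qvel': array([ 0.00078028, -0.00205219, -0.00209981,  0.00078658, -0.0010899 ,
       -0.00201305]), 'joint_efforts': array([ 2.76920575e-03, -4.38652825e+01, -2.24905658e+01,  7.13765156e-02,
        3.43229016e-02, -6.78556944e-05]), 'tool_pos': array([0.17120048, 0.52241737, 0.23822736]), 'ee_rot': array([ 1.57718209e-01,  9.87483962e-01, -5.81767023e-04, -2.30082758e-04]), 'contact_force': array([-0.04375197,  0.27441007,  0.62438568]), 'torque': array([ 0.05358638, -0.03973085,  0.00804164]), 'grasp_force': 0.0, 'finger_gap': 0.08815097911443179}
```

View pics/top0.png

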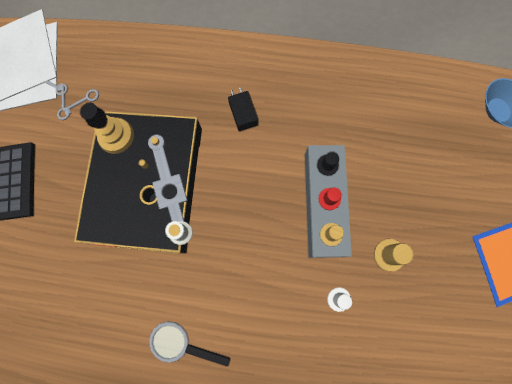

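View pics/scene0.png

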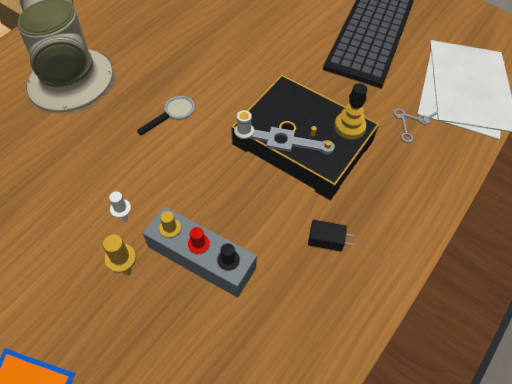

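Top view (right = robot's right, up = +x): the lamp base is on the left, with its hole at (149,195), pivot at (156,142), arm eye at (170,191), lampholder at (177,232), stud at (142,163) and ornament at (115,135). The stand holds black (329,163), red (330,198) and brass (332,234).

Candidates for the brass pin are the brass pin in the stand (332,234), the larger brass piece on the table (392,254) and the white pin (340,299). The one in the stand fits, being the smaller of the two brass ones, not white and in a stand hole. I'll check this in an enlarged crop.

```bash
python3 - <<'E'
from h import *
a=cv2.imread('pics/top0.png')
l=cv2.resize(a[95:260,70:210],None,fx=3.5,fy=3.5,interpolation=cv2.INTER_CUBIC)
r=cv2.resize(a[140:315,295:420],None,fx=3.3,fy=3.3,interpolation=cv2.INTER_CUBIC)
H=max(l.shape[0],r.shape[0])
p=lambda i:cv2.copyMakeBorder(i,0,H-i.shape[0],0,0,0)
c=np.hstack([p(l),p(r)])[:, :]
s=min(1,800/c.shape[1]); print(c.shape,s)
if s<1: c=c[:, :]; c=cv2.resize(c,None,fx=s,fy=s)
cv2.imwrite('pics/crop1.png',c)
for nm,u,v,z in [('hole',149,195,.06),('pivot',156,142,.07),('eye',170,191,.07),('lhtop',175,231,.12),('lhfoot',180,233,.074),
 ('brasscollar',332,234,.065),('red',330,198,.065),('black',329,163,.065),('brassknob',336,233,.107),('redknob',334,195,.107),('blackknob',332,159,.107),('charger',243,110,.03)]:
    print(nm,atz('top',u,v,z).round(4))
for nm,u,v,z in [('hole',288,128,.06),('lhtop',244,117,.12),('brassknob',167,217,.107),('brasscollar',170,229,.065)]:
    print('scene',nm,atz('scene',u,v,z).round(4))
E
```

```text
(578, 902, 3) 0.8869179600886918
hole [0.5632 0.1659 0.06  ]
pivot [0.6642 0.1689 0.07  ]
eye [0.5738 0.1249 0.07  ]
lhtop [0.4997 0.0907 0.12  ]
lhfoot [0.5003 0.0927 0.074 ]
brasscollar [ 0.5326 -0.1768  0.065 ]
red [ 0.5979 -0.1678  0.065 ]
black [ 0.6644 -0.1607  0.065 ]
brassknob [ 0.5305 -0.1752  0.107 ]
redknob [ 0.595  -0.1666  0.107 ]
blackknob [ 0.659  -0.1582  0.107 ]
charger [0.7667 0.0175 0.03  ]
scene hole [0.5681 0.1648 0.06  ]
scene lhtop [0.5057 0.0891 0.12  ]
scene brassknob [ 0.5358 -0.1765  0.107 ]
scene brasscollar [ 0.5372 -0.1783  0.065 ]
```

View pics/crop1.png

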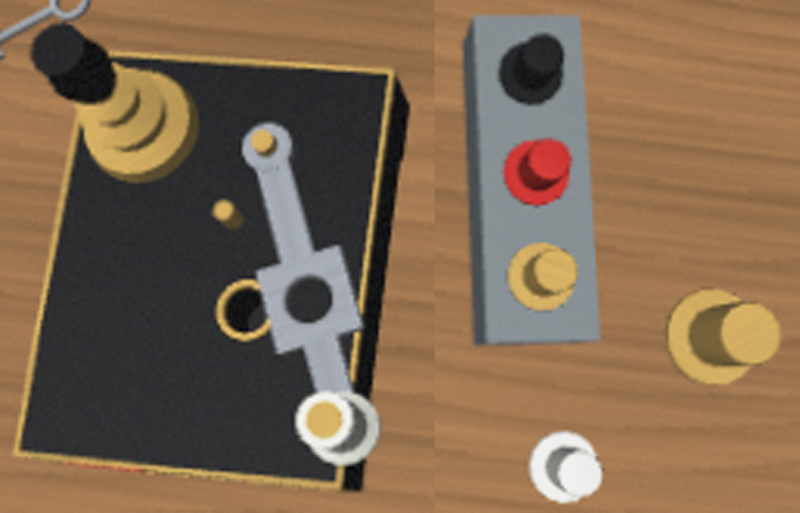

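The crop confirms it: the stand's brass pin is smaller than the free brass piece. I'll triangulate the key points from both cameras and check them against the known sizes.

```bash
python3 - <<'E'
from h import *
def tri(a,b):
    (o1,d1),(o2,d2)=ray('top',*a),ray('scene',*b)
    d1/=np.linalg.norm(d1);d2/=np.linalg.norm(d2)
    t=np.linalg.lstsq(np.c_[d1,-d2],o2-o1,rcond=None)[0]
    p,q=o1+t[0]*d1,o2+t[1]*d2
    return ((p+q)/2).round(4),np.linalg.norm(p-q).round(4)
for n,a,b in [('hole .06',(148.6,194.9),(287.5,128)),('pivot',(154.7,140.4),(328,145)),('lhtop .12',(174.1,230.3),(244,116.5)),('bknobtop .107',(336.1,232.9),(167,214)),('bigtop',(402.8,253.8),(113,239))]:
    print(n,*tri(a,b))
for nm,u,v,z in [('hole',148.6,194.9,.06),('pivot',154.7,140.4,.074),('eye',169.2,191.6,.07),('lhtop',174.1,230.3,.12),('bknob',336.1,232.9,.107),('bcollar',331.5,234.2,.065)]: print(nm,atz('top',u,v,z).round(4))
E
```

```text
hole .06 [0.5643 0.169  0.0532] 0.0001
pivot [0.6663 0.1711 0.0718] 0.0007
lhtop .12 [0.5012 0.0943 0.1136] 0.0006
bknobtop .107 [ 0.5315 -0.1737  0.1092] 0.0031
bigtop [ 0.5069 -0.2774  0.1395] 0.0027
hole [0.5633 0.1667 0.06  ]
pivot [0.6658 0.1706 0.074 ]
eye [0.5725 0.1262 0.07  ]
lhtop [0.5007 0.0924 0.12  ]
bknob [ 0.5307 -0.1753  0.107 ]
bcollar [ 0.5322 -0.1759  0.065 ]
```

Request:
play_rows(
  commands=[
    {"az":-7.6,"hand":70},
    {"az":-7.6,"hand":70},
    {"az":-7.6,"hand":70},
    {"az":-7.6,"hand":70},
    {"az":-7.6,"hand":70},
    {"az":-7.6,"hand":70},
    {"az":-7.4,"hand":70},
    {"hand":70},
  ],
  grip_force=15,
)

```text
$.commands[0]: bad value
```

```bash
cat >> h.py <<'E'
def go(*p):
    s=get_state(); M=R.from_quat(s['ee_rot'])
    print('t',s['time'],'tcp',s['tool_pos'].round(4),'gap',s['finger_gap'].round(4),'F',s['contact_force'].round(1),'yaxis',M.as_matrix()[:,1].round(3))
    q=s['tool_pos']
    for t in p: print('shift mm',(M.inv().apply(np.array(t)-q)*1000).round(1)); q=np.array(t)
E
python3 -c "
from h import *
go((.501,.093,.238),(.501,.093,.088),(.4855,.166,.088))"
```

```text
Traceback (most recent call last):
  File "h.py", line 19, in go
    print('t',s['time'],'tcp',s['tool_pos'].round(4),'gap',s['finger_gap'].round(4),'F',s['contact_force'].round(1),'yaxis',M.as_matrix()[:,1].round(3))
                                                           ^^^^^^^^^^^^^^^^^^^^^
AttributeError: 'float' object has no attribute 'round'
```

Request:
play_rows(
  commands=[
    {"x":0,"y":0,"z":0,"ax":0,"ay":0,"az":-7.6,"hand":70},
    {"x":0,"y":0,"z":0,"ax":0,"ay":0,"az":-7.6,"hand":70},
    {"x":0,"y":0,"z":0,"ax":0,"ay":0,"az":-7.6,"hand":70},
    {"x":0,"y":0,"z":0,"ax":0,"ay":0,"az":-7.6,"hand":70},
    {"x":0,"y":0,"z":0,"ax":0,"ay":0,"az":-7.6,"hand":70},
    {"x":0,"y":0,"z":0,"ax":0,"ay":0,"az":-7.6,"hand":70},
    {"x":0,"y":0,"z":0,"ax":0,"ay":0,"az":-7.4,"hand":70},
    {"x":0,"y":0,"z":0,"ax":0,"ay":0,"az":0,"hand":70},
  ],
  grip_force=15,
)

```text
time: 0.9
tool_pos: [0.1712, 0.5225, 0.2384]
ee_rot: [-0.3, 0.954, -0.0, -0.0]
contact_force: [-0.5, -0.0, 0.3]
finger_gap: 0.07
grasp_force: 0.0
```

```bash
sed -i "s/s\['finger_gap'\].round(4)/round(s['finger_gap'],4)/" h.py
python3 -c "
from h import *
go((.501,.093,.238),(.501,.093,.088),(.4855,.166,.088))"
```

```text
t 0.9 tcp [0.1712 0.5225 0.2384] gap 0.07 F [-0.5 -0.   0.3] yaxis [-0.572  0.82  -0.   ]
shift mm [ -24.6 -540.9    0.6]
shift mm [-1.0e-01  0.0e+00  1.5e+02]
shift mm [-29.1  68.7  -0. ]
```

Request:
play_rows(
  commands=[
    {"x":-2,"y":-36,"z":0,"ax":0,"ay":0,"az":0,"hand":70},
    {"x":-2,"y":-36,"z":0,"ax":0,"ay":0,"az":0,"hand":70},
    {"x":-2,"y":-36,"z":0,"ax":0,"ay":0,"az":0,"hand":70},
    {"x":-2,"y":-36,"z":0,"ax":0,"ay":0,"az":0,"hand":70},
    {"x":-2,"y":-36,"z":0,"ax":0,"ay":0,"az":0,"hand":70},
    {"x":-2,"y":-36,"z":0,"ax":0,"ay":0,"az":0,"hand":70},
    {"x":-2,"y":-36,"z":0,"ax":0,"ay":0,"az":0,"hand":70},
    {"x":-2,"y":-36,"z":0,"ax":0,"ay":0,"az":0,"hand":70},
  ],
)

```text
time: 1.7
tool_pos: [0.3497, 0.2941, 0.2387]
ee_rot: [-0.298, 0.955, 0.0, -0.0]
contact_force: [0.6, 0.6, -0.1]
finger_gap: 0.0701
grasp_force: 0.0
```

Request:
play_rows(
  commands=[
    {"x":-2,"y":-36,"z":0,"ax":0,"ay":0,"az":0,"hand":70},
    {"x":-2,"y":-36,"z":0,"ax":0,"ay":0,"az":0,"hand":70},
    {"x":-2,"y":-36,"z":0,"ax":0,"ay":0,"az":0,"hand":70},
    {"x":-2,"y":-36,"z":0,"ax":0,"ay":0,"az":0,"hand":70},
    {"x":-1,"y":-36,"z":0,"ax":0,"ay":0,"az":0,"hand":70},
    {"x":0,"y":-36,"z":0,"ax":0,"ay":0,"az":0,"hand":70},
    {"x":0,"y":-37,"z":0,"ax":0,"ay":0,"az":0,"hand":70},
    {"x":0,"y":0,"z":0,"ax":0,"ay":0,"az":0,"hand":70},
  ],
)

```text
time: 2.5
tool_pos: [0.5028, 0.09, 0.2382]
ee_rot: [-0.296, 0.955, -0.0, -0.0]
contact_force: [0.4, 0.3, -0.3]
finger_gap: 0.0704
grasp_force: 0.0
```

```bash
python3 -c "
from h import *
go((.501,.093,.238),(.501,.093,.088),(.4855,.166,.088))"
```

```text
t 2.5 tcp [0.5028 0.09   0.2382] gap 0.0704 F [ 0.4  0.3 -0.3] yaxis [-0.565  0.825 -0.   ]
shift mm [-0.2  3.6  0.2]
shift mm [-1.0e-01  1.0e-01  1.5e+02]
shift mm [-28.5  69.   -0. ]
```

Request:
play_rows(
  commands=[
    {"x":0,"y":3.5,"z":30,"ax":0,"ay":0,"az":0,"hand":70},
    {"x":0,"y":0,"z":40,"ax":0,"ay":0,"az":0,"hand":70},
    {"x":0,"y":0,"z":30,"ax":0,"ay":0,"az":0,"hand":70},
    {"x":0,"y":0,"z":25,"ax":0,"ay":0,"az":0,"hand":70},
    {"x":0,"y":0,"z":15,"ax":0,"ay":0,"az":0,"hand":70},
    {"x":0,"y":0,"z":10,"ax":0,"ay":0,"az":0,"hand":70},
    {"x":0,"y":0,"z":0,"ax":0,"ay":0,"az":0,"hand":70},
  ],
)

```text
time: 3.2
tool_pos: [0.4983, 0.0962, 0.0879]
ee_rot: [-0.299, 0.954, 0.0, -0.001]
contact_force: [0.2, 0.2, 1.5]
finger_gap: 0.0699
grasp_force: 0.0
```

Request:
play_rows(
  commands=[
    {"x":0,"y":0,"z":0,"ax":0,"ay":0,"az":0,"hand":45},
    {"x":0,"y":0,"z":0,"ax":0,"ay":0,"az":0,"hand":34},
    {"x":0,"y":0,"z":0,"ax":0,"ay":0,"az":0,"hand":26},
    {"x":0,"y":0,"z":0,"ax":0,"ay":0,"az":0,"hand":24},
    {"x":0,"y":0,"z":0,"ax":0,"ay":0,"az":0,"hand":24},
    {"x":0,"y":0,"z":0,"ax":0,"ay":0,"az":0,"hand":24},
  ],
  grip_force=10,
)

```text
time: 3.8
tool_pos: [0.4992, 0.0957, 0.089]
ee_rot: [-0.299, 0.954, -0.0, 0.0]
contact_force: [0.2, -1.0, 1.3]
finger_gap: 0.0295
grasp_force: 10.0
```

```bash
python3 -c "
from h import *
P=np.array([.666,.171])
go(*[(P[0]-.182*np.cos(a),P[1]-.182*np.sin(a),.089) for a in np.radians([21,17.5,14,10.5,7,4,2,0,-2])])"
```

```text
t 3.8 tcp [0.4992 0.0957 0.089 ] gap 0.0295 F [ 0.2 -1.   1.3] yaxis [-0.571  0.821 -0.001]
shift mm [-3.2 10.  -0. ]
shift mm [-3.  10.7 -0. ]
shift mm [-3.6 10.5 -0. ]
shift mm [-4.3 10.3 -0. ]
shift mm [-4.9 10.  -0. ]
shift mm [-4.7  8.3 -0. ]
shift mm [-3.4  5.4 -0. ]
shift mm [-3.5  5.3 -0. ]
shift mm [-3.7  5.1 -0. ]
```

Request:
play_rows(
  commands=[
    {"x":-3,"y":10,"z":0,"ax":0,"ay":0,"az":0,"hand":24},
    {"x":-3,"y":10.5,"z":0,"ax":0,"ay":0,"az":0,"hand":24},
    {"x":-3.5,"y":10.5,"z":0,"ax":0,"ay":0,"az":0,"hand":24},
    {"x":-4.5,"y":10.5,"z":0,"ax":0,"ay":0,"az":0,"hand":24},
    {"x":-5,"y":10,"z":0,"ax":0,"ay":0,"az":0,"hand":24},
    {"x":-4.5,"y":8,"z":0,"ax":0,"ay":0,"az":0,"hand":24},
    {"x":0,"y":0,"z":0,"ax":0,"ay":0,"az":0,"hand":24},
  ],
)

```text
time: 4.5
tool_pos: [0.4839, 0.1594, 0.0886]
ee_rot: [-0.3, 0.954, 0.0, -0.0]
contact_force: [-1.2, -0.1, 1.8]
finger_gap: 0.0296
grasp_force: 10.0
```

Request:
play_rows(
  commands=[
    {"x":-1.8,"y":2.7,"z":0,"ax":0,"ay":0,"az":0,"hand":24},
    {"x":0,"y":0,"z":0,"ax":0,"ay":0,"az":0,"hand":24},
  ],
)

```text
time: 4.7
tool_pos: [0.4839, 0.1615, 0.0886]
ee_rot: [-0.299, 0.954, 0.0, -0.0]
contact_force: [-2.0, -0.5, -0.0]
finger_gap: 0.0296
grasp_force: 10.0
```

Request:
play_rows(
  commands=[
    {"x":-1.8,"y":2.7,"z":0,"ax":0,"ay":0,"az":0,"hand":24},
    {"x":0,"y":0,"z":0,"ax":0,"ay":0,"az":0,"hand":24},
  ],
)

```text
time: 4.9
tool_pos: [0.4839, 0.1629, 0.0885]
ee_rot: [-0.299, 0.954, -0.001, -0.001]
contact_force: [-2.5, -11.8, 0.5]
finger_gap: 0.0294
grasp_force: 10.0
```

At the stop: y force is -11.8 N at y = 0.163, which matches the expected position. Next I release, lift and move to the pin.

Request:
play_rows(
  commands=[
    {"x":0,"y":0,"z":0,"ax":0,"ay":0,"az":0,"hand":40},
    {"x":0,"y":0,"z":0,"ax":0,"ay":0,"az":0,"hand":60},
    {"x":0,"y":0,"z":0,"ax":0,"ay":0,"az":0,"hand":60},
    {"x":0,"y":0,"z":0,"ax":0,"ay":0,"az":0,"hand":60},
    {"x":0,"y":0,"z":-20,"ax":0,"ay":0,"az":0,"hand":60},
    {"x":0,"y":0,"z":-40,"ax":0,"ay":0,"az":0,"hand":60},
    {"x":0,"y":0,"z":-40,"ax":0,"ay":0,"az":0,"hand":60},
    {"x":0,"y":0,"z":0,"ax":0,"ay":0,"az":0,"hand":60},
  ],
)

```text
time: 5.7
tool_pos: [0.4861, 0.1649, 0.1935]
ee_rot: [-0.3, 0.954, -0.001, 0.005]
contact_force: [-0.1, -0.4, 0.0]
finger_gap: 0.0599
grasp_force: 0.0
```

```bash
python3 -c "
from h import *
go((.532,-.1755,.190),(.532,-.1755,.072))"
```

```text
t 5.7 tcp [0.4861 0.1649 0.1935] gap 0.0599 F [-0.1 -0.4  0. ] yaxis [-0.572  0.82  -0.005]
shift mm [ 157.  -305.6    3.6]
shift mm [  1.    0.5 118. ]
```

Request:
play_rows(
  commands=[
    {"x":15.5,"y":-30.5,"z":0,"ax":0,"ay":0,"az":0,"hand":60},
    {"x":15.5,"y":-30.5,"z":0,"ax":0,"ay":0,"az":0,"hand":60},
    {"x":15.5,"y":-30.5,"z":0,"ax":0,"ay":0,"az":0,"hand":60},
    {"x":15.5,"y":-30.5,"z":0,"ax":0,"ay":0,"az":0,"hand":60},
    {"x":15.5,"y":-30.5,"z":0,"ax":0,"ay":0,"az":0,"hand":60},
    {"x":15.5,"y":-30.5,"z":0,"ax":0,"ay":0,"az":0,"hand":60},
    {"x":15.5,"y":-30.5,"z":0,"ax":0,"ay":0,"az":0,"hand":60},
    {"x":15.5,"y":-30.5,"z":0,"ax":0,"ay":0,"az":0,"hand":60},
  ],
)

```text
time: 6.5
tool_pos: [0.5217, -0.1078, 0.188]
ee_rot: [-0.299, 0.954, 0.0, -0.0]
contact_force: [-0.3, -0.0, 0.2]
finger_gap: 0.0594
grasp_force: 0.0
```

Request:
play_rows(
  commands=[
    {"x":16,"y":-30.5,"z":0,"ax":0,"ay":0,"az":0,"hand":60},
    {"x":16,"y":-30.5,"z":0,"ax":0,"ay":0,"az":0,"hand":60},
    {"x":0,"y":0,"z":0,"ax":0,"ay":0,"az":0,"hand":60},
    {"x":0,"y":0,"z":0,"ax":0,"ay":0,"az":0,"hand":60},
  ],
)

```text
time: 6.9
tool_pos: [0.5301, -0.1749, 0.1879]
ee_rot: [-0.299, 0.954, 0.001, -0.0]
contact_force: [-0.4, 0.0, -0.1]
finger_gap: 0.0599
grasp_force: 0.0
```

```bash
python3 -c "
from h import *
go((.532,-.1755,.190),(.532,-.1755,.072))
s=save('scene','s1');t=save('top','t1')
a=cv2.resize(s[90:270,110:390],None,fx=2.0,fy=2.0);b=cv2.resize(t[110:250,70:210],None,fx=2.0,fy=2.0)
b=cv2.copyMakeBorder(b,0,a.shape[0]-b.shape[0],0,0,0)
c=np.hstack([a,b])[:,:,::-1];print(c.shape);cv2.imwrite('pics/c2.png',cv2.resize(c,(800,int(c.shape[0]*800/c.shape[1]))))
"
```

```text
t 6.9 tcp [ 0.5301 -0.1749  0.1879] gap 0.0599 F [-0.4  0.  -0.1] yaxis [-0.57   0.821  0.001]
shift mm [-1.2 -1.6 -2.1]
shift mm [ -0.   -0.2 118. ]
(360, 840, 3)
```

View pics/c2.png

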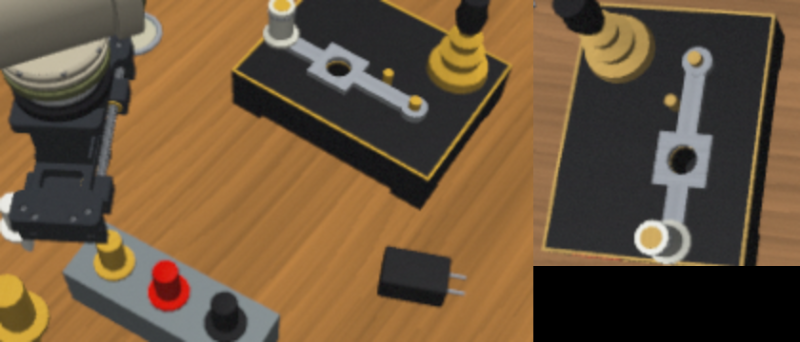

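The arm is against the stop, its eye hole at top-view pixel (148.6,192.9), over where the base hole was. The brass pin sits below the open gripper with the red and black pins clear. Descending.

Request:
play_rows(
  commands=[
    {"x":-1,"y":-1,"z":30,"ax":0,"ay":0,"az":0,"hand":60},
    {"x":0,"y":0,"z":30,"ax":0,"ay":0,"az":0,"hand":60},
    {"x":0,"y":0,"z":25,"ax":0,"ay":0,"az":0,"hand":60},
    {"x":0,"y":0,"z":20,"ax":0,"ay":0,"az":0,"hand":60},
    {"x":0,"y":0,"z":11,"ax":0,"ay":0,"az":0,"hand":60},
    {"x":0,"y":0,"z":0,"ax":0,"ay":0,"az":0,"hand":60},
    {"x":0,"y":0,"z":0,"ax":0,"ay":0,"az":0,"hand":60},
  ],
)

```text
time: 7.7
tool_pos: [0.5322, -0.1749, 0.0736]
ee_rot: [-0.3, 0.954, -0.0, 0.0]
contact_force: [0.3, -0.4, -1.0]
finger_gap: 0.0598
grasp_force: 0.0
```

Request:
play_rows(
  commands=[
    {"x":0,"y":0,"z":0,"ax":0,"ay":0,"az":0,"hand":45},
    {"x":0,"y":0,"z":0,"ax":0,"ay":0,"az":0,"hand":34},
    {"x":0,"y":0,"z":0,"ax":0,"ay":0,"az":0,"hand":26},
    {"x":0,"y":0,"z":0,"ax":0,"ay":0,"az":0,"hand":18},
    {"x":0,"y":0,"z":0,"ax":0,"ay":0,"az":0,"hand":18},
    {"x":0,"y":0,"z":0,"ax":0,"ay":0,"az":0,"hand":18},
    {"x":0,"y":0,"z":0,"ax":0,"ay":0,"az":0,"hand":18},
  ],
  grip_force=25,
)

```text
time: 8.4
tool_pos: [0.5318, -0.1752, 0.0729]
ee_rot: [-0.299, 0.954, -0.0, 0.0]
contact_force: [-1.0, 0.1, 2.3]
finger_gap: 0.0254
grasp_force: 25.0
```

Request:
play_rows(
  commands=[
    {"x":0,"y":0,"z":-10,"ax":0,"ay":0,"az":0,"hand":18},
    {"x":0,"y":0,"z":-20,"ax":0,"ay":0,"az":0,"hand":18},
    {"x":0,"y":0,"z":-30,"ax":0,"ay":0,"az":0,"hand":18},
    {"x":0,"y":0,"z":-35,"ax":0,"ay":0,"az":0,"hand":18},
    {"x":0,"y":0,"z":-30,"ax":0,"ay":0,"az":0,"hand":18},
    {"x":0,"y":0,"z":-20,"ax":0,"ay":0,"az":0,"hand":18},
    {"x":0,"y":0,"z":0,"ax":0,"ay":0,"az":0,"hand":18},
  ],
)

```text
time: 9.1
tool_pos: [0.5326, -0.1755, 0.2208]
ee_rot: [-0.3, 0.954, -0.002, 0.002]
contact_force: [-0.0, -0.2, -1.2]
finger_gap: 0.0249
grasp_force: 25.0
```

```bash
python3 -c "
from h import *
print(atz('top',148.6,192.9,.07))
go((.565,.167,.218),(.565,.167,.150))
s=save('scene','s2');t=save('top','t2')
cv2.imwrite('pics/c3.png',np.hstack([cv2.resize(s[70:290,60:260],None,fx=2,fy=2),cv2.resize(t[90:310,230:430],None,fx=2,fy=2)])[:,:,::-1])
"
```

```text
[0.56538664 0.16394069 0.07      ]
t 9.1 tcp [ 0.5326 -0.1755  0.2208] gap 0.0249 F [-0.  -0.2 -1.2] yaxis [-0.572  0.821 -0.005]
shift mm [-222.4  262.6    1.9]
shift mm [ 0.2  0.4 68. ]
```

View pics/c3.png

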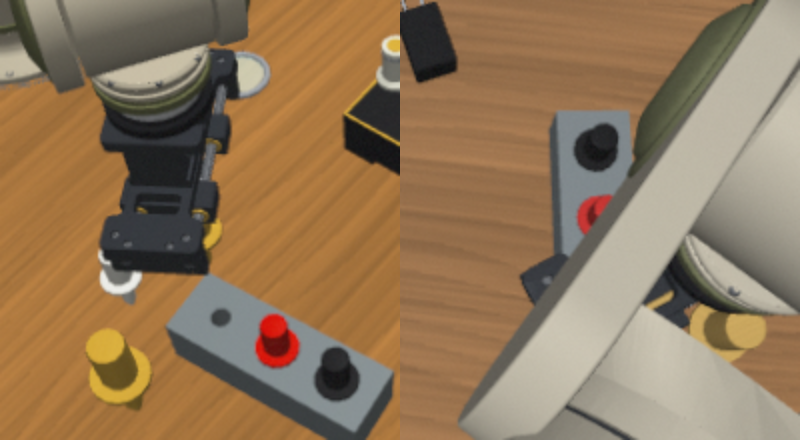

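The pin is held: its stand hole is empty and the red and black pins are undisturbed. Moving over the lamp hole.

Request:
play_rows(
  commands=[
    {"x":-11,"y":13,"z":0,"ax":0,"ay":0,"az":0,"hand":18},
    {"x":-22,"y":26,"z":0,"ax":0,"ay":0,"az":0,"hand":18},
    {"x":-25,"y":30,"z":0,"ax":0,"ay":0,"az":0,"hand":18},
    {"x":-25,"y":30,"z":0,"ax":0,"ay":0,"az":0,"hand":18},
    {"x":-25,"y":30,"z":0,"ax":0,"ay":0,"az":0,"hand":18},
    {"x":-25,"y":30,"z":0,"ax":0,"ay":0,"az":0,"hand":18},
    {"x":-25,"y":30,"z":0,"ax":0,"ay":0,"az":0,"hand":18},
    {"x":-25,"y":30,"z":0,"ax":0,"ay":0,"az":0,"hand":18},
  ],
)

```text
time: 10.0
tool_pos: [0.5559, 0.1119, 0.2164]
ee_rot: [-0.3, 0.954, 0.001, -0.001]
contact_force: [-0.3, -0.4, -0.7]
finger_gap: 0.0253
grasp_force: 25.0
```

Request:
play_rows(
  commands=[
    {"x":-22,"y":24,"z":0,"ax":0,"ay":0,"az":0,"hand":18},
    {"x":-12,"y":14,"z":0,"ax":0,"ay":0,"az":0,"hand":18},
    {"x":-4,"y":5,"z":0,"ax":0,"ay":0,"az":0,"hand":18},
    {"x":0,"y":0,"z":0,"ax":0,"ay":0,"az":0,"hand":18},
    {"x":0,"y":0,"z":0,"ax":0,"ay":0,"az":0,"hand":18},
  ],
)

```text
time: 10.5
tool_pos: [0.5632, 0.1656, 0.2173]
ee_rot: [-0.299, 0.954, 0.0, -0.001]
contact_force: [0.0, 0.5, -1.7]
finger_gap: 0.025
grasp_force: 25.0
```

```bash
python3 -c "
from h import *
go((.5645,.1655,.218),(.5645,.1655,.150))"
```

```text
t 10.5 tcp [0.5632 0.1656 0.2173] gap 0.025 F [ 0.   0.5 -1.7] yaxis [-0.571  0.821  0.   ]
shift mm [-1.  -0.9 -0.7]
shift mm [-0.1 -0.  68. ]
```

Request:
play_rows(
  commands=[
    {"x":-1,"y":-0.5,"z":20,"ax":0,"ay":0,"az":0,"hand":18},
    {"x":0,"y":0,"z":25,"ax":0,"ay":0,"az":0,"hand":18},
    {"x":0,"y":0,"z":15,"ax":0,"ay":0,"az":0,"hand":18},
    {"x":0,"y":0,"z":5,"ax":0,"ay":0,"az":0,"hand":18},
    {"x":0,"y":0,"z":0,"ax":0,"ay":0,"az":0,"hand":18},
    {"x":0,"y":0,"z":0,"ax":0,"ay":0,"az":0,"hand":18},
  ],
)

```text
time: 11.1
tool_pos: [0.565, 0.1659, 0.1536]
ee_rot: [-0.299, 0.954, -0.0, 0.001]
contact_force: [-0.1, 1.0, 0.5]
finger_gap: 0.0248
grasp_force: 25.0
```

```bash
python3 -c "
from h import *
go((.5645,.1655,.150),(.5645,.1655,.082))
s=save('scene','s3')
cv2.imwrite('pics/c4.png',cv2.resize(s[60:200,215:395],None,fx=4,fy=4,interpolation=cv2.INTER_CUBIC)[:,:,::-1])
q=get_state()['tool_pos']
print([((proj('scene',(q[0],q[1],z))-[215,60])*4).round() for z in (q[2]-.0625,.07)])
"
```

```text
t 11.1 tcp [0.565  0.1659 0.1536] gap 0.0248 F [-0.1  1.   0.5] yaxis [-0.571  0.821 -0.001]
shift mm [ 0.6 -0.1  3.6]
shift mm [ 0.1  0.1 68. ]
[array([293., 230.]), array([290., 256.])]
```

View pics/c4.png

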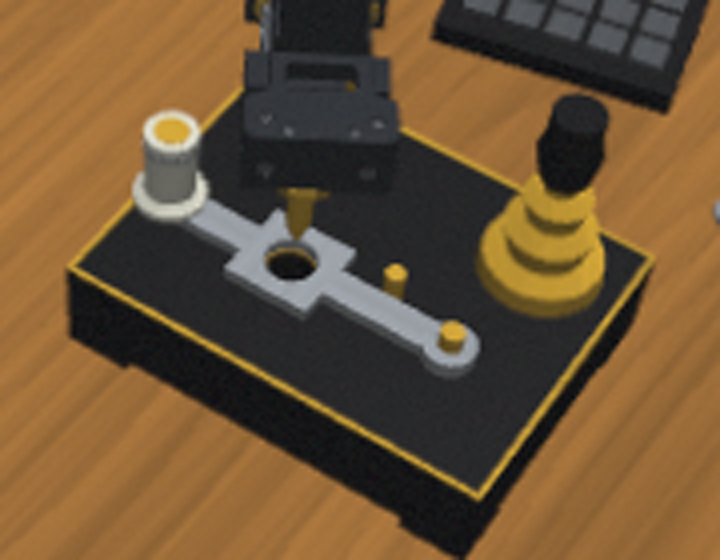

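The shank tip is at crop (297,240), about 20 mm above the arm hole at (291,260). The predicted axis hits the arm top at (290,256), so they agree within about 2 mm. Inserting.

Request:
play_rows(
  commands=[
    {"x":0.5,"y":0,"z":10,"ax":0,"ay":0,"az":0,"hand":18},
    {"x":0,"y":0,"z":10,"ax":0,"ay":0,"az":0,"hand":18},
    {"x":0,"y":0,"z":10,"ax":0,"ay":0,"az":0,"hand":18},
    {"x":0,"y":0,"z":10,"ax":0,"ay":0,"az":0,"hand":18},
    {"x":0,"y":0,"z":0,"ax":0,"ay":0,"az":0,"hand":18},
  ],
)

```text
time: 11.65
tool_pos: [0.5634, 0.1659, 0.1109]
ee_rot: [-0.299, 0.954, 0.0, -0.002]
contact_force: [0.1, -0.5, -0.3]
finger_gap: 0.0255
grasp_force: 25.0
```

Tip is now at about 0.048, already inside the base hole with no contact force. Continuing slowly to the collar.

Request:
play_rows(
  commands=[
    {"x":0,"y":0,"z":10,"ax":0,"ay":0,"az":0,"hand":18},
    {"x":0,"y":0,"z":10,"ax":0,"ay":0,"az":0,"hand":18},
    {"x":0,"y":0,"z":4,"ax":0,"ay":0,"az":0,"hand":18},
    {"x":0,"y":0,"z":0,"ax":0,"ay":0,"az":0,"hand":18},
  ],
)

```text
time: 12.05
tool_pos: [0.5639, 0.166, 0.088]
ee_rot: [-0.299, 0.954, 0.0, -0.001]
contact_force: [0.2, -0.7, -0.5]
finger_gap: 0.0254
grasp_force: 25.0
```

Request:
play_rows(
  commands=[
    {"x":0,"y":0,"z":2,"ax":0,"ay":0,"az":0,"hand":18},
    {"x":0,"y":0,"z":0,"ax":0,"ay":0,"az":0,"hand":18},
  ],
)

```text
time: 12.25
tool_pos: [0.5642, 0.1661, 0.0868]
ee_rot: [-0.299, 0.954, -0.0, 0.0]
contact_force: [-0.0, 0.0, -0.5]
finger_gap: 0.0254
grasp_force: 25.0
```

Request:
play_rows(
  commands=[
    {"x":0,"y":0,"z":2,"ax":0,"ay":0,"az":0,"hand":18},
    {"x":0,"y":0,"z":0,"ax":0,"ay":0,"az":0,"hand":18},
  ],
)

```text
time: 12.45
tool_pos: [0.5641, 0.166, 0.0847]
ee_rot: [-0.299, 0.954, 0.0, -0.0]
contact_force: [-0.6, 0.2, -1.7]
finger_gap: 0.0255
grasp_force: 25.0
```

Request:
play_rows(
  commands=[
    {"x":0,"y":0,"z":1,"ax":0,"ay":0,"az":0,"hand":18},
    {"x":0,"y":0,"z":0,"ax":0,"ay":0,"az":0,"hand":18},
  ],
)

```text
time: 12.65
tool_pos: [0.5641, 0.166, 0.0837]
ee_rot: [-0.299, 0.954, 0.0, -0.0]
contact_force: [0.3, -0.4, -0.7]
finger_gap: 0.0251
grasp_force: 25.0
```

Request:
play_rows(
  commands=[
    {"x":0,"y":0,"z":1,"ax":0,"ay":0,"az":0,"hand":18},
    {"x":0,"y":0,"z":0,"ax":0,"ay":0,"az":0,"hand":18},
    {"x":0,"y":0,"z":0,"ax":0,"ay":0,"az":0,"hand":30},
    {"x":0,"y":0,"z":0,"ax":0,"ay":0,"az":0,"hand":45},
    {"x":0,"y":0,"z":0,"ax":0,"ay":0,"az":0,"hand":60},
    {"x":0,"y":0,"z":0,"ax":0,"ay":0,"az":0,"hand":60},
    {"x":0,"y":0,"z":0,"ax":0,"ay":0,"az":0,"hand":60},
  ],
)

```text
time: 13.35
tool_pos: [0.5641, 0.166, 0.0827]
ee_rot: [-0.299, 0.954, -0.0, -0.0]
contact_force: [0.3, 0.6, 0.3]
finger_gap: 0.0587
grasp_force: 0.0
```

Request:
play_rows(
  commands=[
    {"x":0,"y":0,"z":-15,"ax":0,"ay":0,"az":0,"hand":60},
    {"x":0,"y":0,"z":-30,"ax":0,"ay":0,"az":0,"hand":60},
    {"x":0,"y":0,"z":-35,"ax":0,"ay":0,"az":0,"hand":60},
    {"x":0,"y":0,"z":-35,"ax":0,"ay":0,"az":0,"hand":60},
    {"x":0,"y":0,"z":-20,"ax":0,"ay":0,"az":0,"hand":60},
    {"x":0,"y":0,"z":0,"ax":0,"ay":0,"az":0,"hand":60},
    {"x":0,"y":0,"z":0,"ax":0,"ay":0,"az":0,"hand":60},
  ],
)

```text
time: 14.05
tool_pos: [0.5638, 0.166, 0.217]
ee_rot: [-0.299, 0.954, 0.0, -0.0]
contact_force: [-0.6, -0.6, -0.6]
finger_gap: 0.06
grasp_force: 0.0
```

```bash
python3 -c "
from h import *
go()
s=save('scene','s4')
cv2.imwrite('pics/c5.png',cv2.resize(s[60:260,120:395],None,fx=2.9,fy=2.9,interpolation=cv2.INTER_CUBIC)[:,:,::-1])
for z in (.117,.075): print((proj('scene',(.5642,.166,z))-[120,60])*2.9)
"
```

```text
t 14.05 tcp [0.5638 0.166  0.217 ] gap 0.06 F [-0.6 -0.6 -0.6] yaxis [-0.571  0.821  0.   ]
[489.4207018  142.70477715]
[485.30358879 180.77757865]
```

View pics/c5.png

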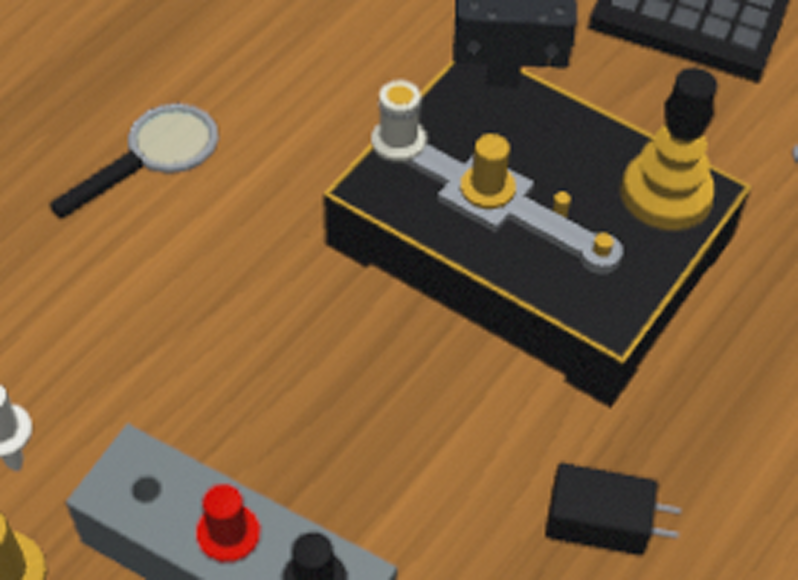

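The pin stands upright at crop (489,165) with its collar flat on the eye of the arm, and the arm is at the stop. The gripper is clear, and the red pin, black pin and charger haven't moved. Handing in.

```bash
python3 -c "
from h import *
print(close_job())"
```

```text
the job is handed in; nothing more can be done
None
```

I swung the lamp arm in to its stop, put the brass pin down through both holes with its collar flat on the arm, and handed the job in at about 14 s; no verdict came back. The black pin, red pin and charger stayed where they were.

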